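# Lower the ratchet-held germicidal lamp over the instrument tray

### The arm

A 7-joint arm with a two-finger parallel gripper is mounted at the origin on the work surface. World frame = base frame: x ahead of the robot, y to its left, z up, the work surface at z = 0. Lengths are in m, angles in rad, forces in N, time in s.
With the tool pointing down it reaches from about 0.4 to 0.85 m from the base axis. Payload 10.4 kg.
Tool frame: the origin (TCP) lies between the finger pads; the fingertips stand robot.tips_ahead ahead of it and the grasp point (between the pads) lies 5 mm behind it (robot.tips_ahead is the distance from the TCP to the fingertips, in m); x points along the fingers, z is the direction in which the jaws open and shut, and the axes are right-handed (so a half turn about x gives the same grasp; the last joint's range is limited). The gripper opens to 85 mm and grips with 20 to 120 N. Pads are 22 mm wide; open, the fingers measure 114 mm over their backs; the gripper's body (76 mm by 85 mm) begins 54 mm behind the grasp point. The pads swing forward as they close: fully open they stand 13 mm farther back than shut.
Start: joints at [1.276, 0.332, -0.065, 1.46, 0.022, 1.35, -0.088], TCP at [0.168, -0.602, 0.245] pointing down, gripper open.
Joint ranges: [-2.6, 2.6], [-0.5, 2.12], [-1.47, 1.34], [0.16, 2.42], [-1.27, 4.41], [0.06, 2.06], [-2.6, 2.6]. Speed limits (rad/s): [2.22, 2.22, 2.79, 2.79, 3.14, 3.14, 3.14].

### API

Orientations are given as a unit quaternion [x, y, z, w].
In Python, from bench import robot gives the robot as it stands.
- The arm moves only by the tool drive_tool, never from a script. Its argument "commands" is a list of rows, each a list of 4 numbers: the shift along the tool's x, y, z in mm, then the turn about the tool's x in rad. In form: [[tx, ty, tz, twist], ...]. A call has 1 to 10 rows; each row shifts and turns the commanded pose from where the row before left it, along the tool's axes as they then stand; what a row does not reach is not made up. A row lasts 1/8 s, in which the tool goes at most 62.5 mm and 10.7 degrees, less where a joint would pass 70% of its speed; a pose out of reach is approached as far as the arm can. A call with a gripper value outside its range is refused whole. "claw" is the gripper's target within -1 to 1 (shut at 1, half-way at 0, fully open at -1), set as the call begins (left out, the last holds). The fingers move at their own pace and stop on an object; "squeeze" is the grip in N (left out, the last holds). Time passes only in rows, so rows that do not move let the fingers close. It gives the time, the measured TCP pose, the force and the opening at its end, in the units of the state.
- robot.sense(): the state, without advancing time (a new reading comes with each control period).
- robot.get_image(name): name is "scene" or "top" or "wrist"; returns the picture (400x640x3 uint8, red, green, blue); there is no depth.
- robot.camera_model(name): a dict with "camera_matrix" (3x3 intrinsics, pixels), "cam_to_world" (4x4, takes a point from camera to world coordinates). Camera axes: x right, y down, z forward; pixel columns grow to the right and rows downward; lengths in m; the calibration is good to about 2 mm. A picture is of the moment at which its call begins: read the wrist's pose just before it. camera_model takes no time and is no camera call; for the wrist camera it gives the pose at the moment of the call.
- robot.close_job(): hands the job in, once; it reports no verdict.
The state is a dict: "t": time; "joint_pos": joint angles; "joint_velocities": joint speeds; "joint_torque": joint torques, N m; "ee_pos": TCP position; "orientation": TCP orientation; "contact_force": force on the tool from outside, world axes, zero at the start; "torque": the same for the moment, N m; "gripper_width": opening from 0.0 (shut) to 1.0 (fully open).
Only numpy, scipy, OpenCV 4.12 (cv2) and the standard library are available. Lean on these libraries where they do the work, as an engineer would, in place of code of your own. Each camera call takes 0.05 s, during which the arm holds its last target. There are 200 camera calls.

### The job

The germicidal lamp is held up on its ratchet stand. With the fingertips, press the pawl's thumb tab all the way down so that the ratchet is free, then push the lamp down past the teeth until its arm lies level on the rest post over the tray. Leave the pawl pressed free, never lift the lamp higher, and leave the dish, bottle, jar and tube rack where they are.

Things in the scene. Friction and masses are not known exactly. Their poses are not given: they have to be found in the camera images.
- stand: Fixed grey stand. Origin on the bench below the lamp hinge; x points level from hinge to lamp, the pawl's tab sticks out at -x; z up; moving parts work at y = 0. Base plate x -80 to 130, 100 wide, 10 mm thick. Cheek plate at y = 21, x -50 to 20, 135 mm tall. Rest post at x = 105, top 106 mm high. Fixed open steel tray 140 x 220, 18 mm high, centred at x = 205.
- lamp_hinge (a point): Hinge axis of the lamp arm, 115 mm above the bench straight above the stand's origin; it runs along the stand's y. A steel wheel of 42 mm radius with coarse teeth (to 52 mm radius) turns with the arm here.
- lamp_arm (a joint): Lamp arm angle (rad): 0 = highest, 0.87 rad above level; grows going down; 0.87 = level on the rest post (hard stop). Starts between 0.11 and 0.205. A stiff friction hinge holds the lamp wherever it is left; with the pawl free a push of about 2 to 10 N down on the lamp lowers it. With the pawl engaged a tooth stops it at 0.23 (up to 0.3 if forced).
- lamp_mid (a point): Middle of the lamp, on its centre line, 200 mm from the hinge, moving on that arc down to 115 mm above the bench. The lamp is a round aluminium tube 50 mm in diameter, 190 mm long, lying level along the stand's y, with black end caps (53 mm diameter, 226 mm overall). Its top is 25 mm straight above this point at every arm angle: push there.
- pawl (a joint): Angle of the hooked dark steel pawl (rad): 0 = engaged, nose between the teeth; grows as the thumb tab is pressed down; 0.40 = fully free (hard stop). The nose clears the teeth from about 0.2. A stiff pivot (about 2 N at the tab) makes it stay where it is left.
- pawl_tab (a point): Centre of the top face of the pawl's thumb tab, flat dark steel 34 x 34 x 6 mm, on the side of the stand away from the lamp. The pivot lies at stand x = -43, 55 mm above the bench; this point is 85 mm beyond it, about 70 mm above the bench when engaged and 36 mm when fully pressed, moving nearly straight down. Free space below it.
- dish: Shallow white dish, 90 mm across, 16 mm high, standing loose in the tray under the lamp; origin at the centre of its underside. Not to be disturbed.
- bottle: Loose amber bottle, 64 mm diameter, 130 mm tall; origin at the centre of its underside. Not to be disturbed.
- jar: Loose white plastic jar with a screw lid, 64 mm diameter, 75 mm tall; origin at the centre of its underside. Not to be disturbed.
- rack: Loose white tube rack, 70 x 150 mm, 70 mm high over the capped tubes, beyond the pawl's tab; origin at the centre of its underside. Not to be disturbed.

How it is judged:
By the outcome, as a careful person would: the job done as asked, in the order asked, and still so for the second after the job is handed in, with the robot touching nothing.
It also fails if it takes over 48 s, if anything falls off the work surface, if the arm or the gripper's body presses on something with over 40 N, if the wrist force passes 120 N, or if a joint passes its speed limit or range.

## Working session

There is one attempt and no reset: what is moved stays moved. The work goes in short steps, Python scripts to look and compute and a tool call to move; the robot and the scene stay as the last step left them, time stands still between calls to the robot, and variables do not carry over. Pictures are saved under pics/ and viewed, about 8 in all and at most 12, crops included, and the job is handed in when it is done.

Besides the shell and the picture viewer there is one more tool, called after "Emit:" by a JSON object that holds its "api" and its "payload". drive_tool: Moves the arm, as the interface text tells. Its arguments: {"type":"object","properties":{"commands":{"type":"array"},"claw":{"type":"number"},"squeeze":{"type":"number"}},"required":["commands"]}

```bash
mkdir -p pics; ls; python3 - <<'E'
from bench import robot
import cv2,numpy as np
s=robot.sense();print(s)
print(robot.tips_ahead)
for n in("scene","top"):
    im=robot.get_image(n);cv2.imwrite(f"pics/{n}0.png",im[:,:,::-1])
    m=robot.camera_model(n);print(n,np.round(m["camera_matrix"],1).tolist(),np.round(m["cam_to_world"],3).tolist())
E
```

```text
pics
{'t': 0.0, 'joint_pos': array([ 1.27638479,  0.33287079, -0.06469014,  1.46094664,  0.02157477,
        1.34990046, -0.08848049]), 'joint_velocities': array([-0.00099695, -0.00097106,  0.0007979 ,  0.00124285,  0.00010523,
       -0.00115145,  0.00077367]), 'joint_torque': array([ 8.91255077e-04, -6.25453520e+01,  4.94051341e-02, -3.91607666e+01,
        1.62653049e-02,  9.91256355e-03,  5.63912693e-05]), 'ee_pos': array([ 0.16769926, -0.60170866,  0.24451403]), 'orientation': array([ 0.42793129,  0.56355119, -0.42734523,  0.56272633]), 'contact_force': array([-0.03310088, -0.21366991, -0.20474291]), 'torque': array([0.00831544, 0.04937968, 0.0764336 ]), 'gripper_width': 1.0029576479729125}
0.014
scene [[433.1, 0.0, 317.7], [0.0, 433.1, 202.7], [0.0, 0.0, 1.0]] [[0.317, 0.647, -0.694, 1.45], [0.948, -0.206, 0.241, -0.334], [0.013, -0.734, -0.679, 1.014], [0.0, 0.0, 0.0, 1.0]]
top [[389.7, 0.0, 322.6], [0.0, 389.7, 196.7], [0.0, 0.0, 1.0]] [[-0.019, -0.99, 0.143, 0.443], [-1.0, 0.02, 0.002, -0.03], [-0.005, -0.143, -0.99, 1.192], [0.0, 0.0, 0.0, 1.0]]
```

View pics/scene0.png

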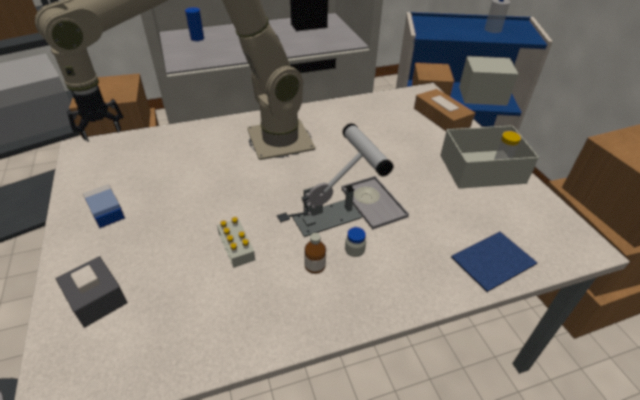

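View pics/top0.png

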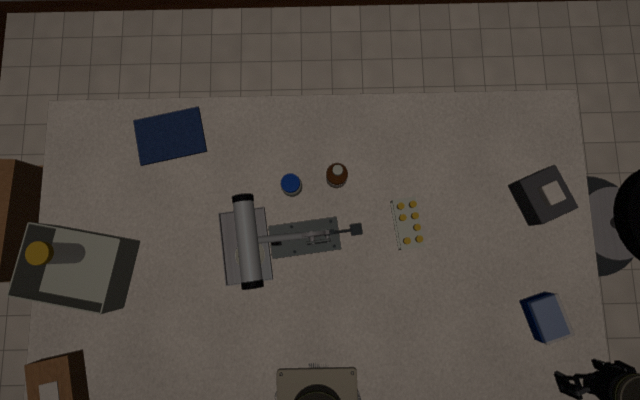

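The top view shows the tab at about (356,229) and the lamp caps at about (243,198) and (252,285). The rack is near (407,225), the bottle at (337,174) and the jar at (291,184). In the scene view the tab is at about (283,217).

```bash
cat > h.py <<'E'
import numpy as np,cv2
from bench import robot
def ray(n,uv,M=None):
    m=M or robot.camera_model(n);T=m["cam_to_world"]
    d=T[:3,:3]@np.linalg.inv(m["camera_matrix"])@[*uv,1.];return T[:3,3],d
def onz(n,uv,z,M=None):
    o,d=ray(n,uv,M);return o+d*(z-o[2])/d[2]
def two(a,b):
    A=np.stack([a[1],-b[1]],1);k=np.linalg.lstsq(A,b[0]-a[0],rcond=None)[0]
    p,q=a[0]+k[0]*a[1],b[0]+k[1]*b[1];return (p+q)/2,np.linalg.norm(p-q)
E
python3 - <<'E'
from h import *
t=cv2.imread("pics/top0.png");g=cv2.cvtColor(t,cv2.COLOR_BGR2GRAY)
def comp(x0,y0,x1,y1,th):
    m=(g[y0:y1,x0:x1]<th).astype(np.uint8);n,l,s,c=cv2.connectedComponentsWithStats(m)
    for i in range(1,n):
        if s[i,4]>25:print(s[i].tolist(),(c[i]+[x0,y0]).round(1))
print("tab");comp(340,215,375,245,65)
print("caps");comp(225,188,270,215,35);comp(235,270,275,300,35)
for uv,z in(((356,229),.07),((243,198),.25),((252,285),.25),((407,225),.065),((337,170),.13),((291,184),.075),((392,202),.0),((400,249),0)):print(uv,onz("top",uv,z).round(3))
# baseplate corners at z=.01
for uv in((270,221),(338,217),(341,249),(271,258)):print(uv,onz("top",uv,.01).round(3))
print(two(ray("top",(356,229)),ray("scene",(283,217))))
c=cv2.resize(t[150:310,200:440],None,fx=3.3,fy=3.3,interpolation=cv2.INTER_CUBIC)
s=cv2.imread("pics/scene0.png")[110:270,210:430]
cv2.imwrite("pics/c1.png",cv2.convertScaleAbs(c,alpha=1.6));print(c.shape)
E
```

```text
tab
[0, 8, 23, 13, 179] [353.6 229.2]
caps
[7, 6, 22, 9, 129] [242.3 197.2]
[6, 9, 23, 11, 153] [252.1 284.4]
(356, 229) [ 0.509 -0.121  0.07 ]
(243, 198) [0.579 0.167 0.25 ]
(252, 285) [0.371 0.143 0.25 ]
(407, 225) [ 0.518 -0.269  0.065]
(337, 170) [ 0.67  -0.069  0.13 ]
(291, 184) [0.643 0.064 0.075]
(392, 202) [ 0.594 -0.241  0.   ]
(400, 249) [ 0.45  -0.258  0.   ]
(270, 221) [0.542 0.134 0.01 ]
(338, 217) [ 0.55  -0.073  0.01 ]
(341, 249) [ 0.453 -0.079  0.01 ]
(271, 258) [0.431 0.131 0.01 ]
(array([ 0.50940767, -0.12139338,  0.06479976]), np.float64(0.0009568111858705246))
(528, 792, 3)
```

View pics/c1.png

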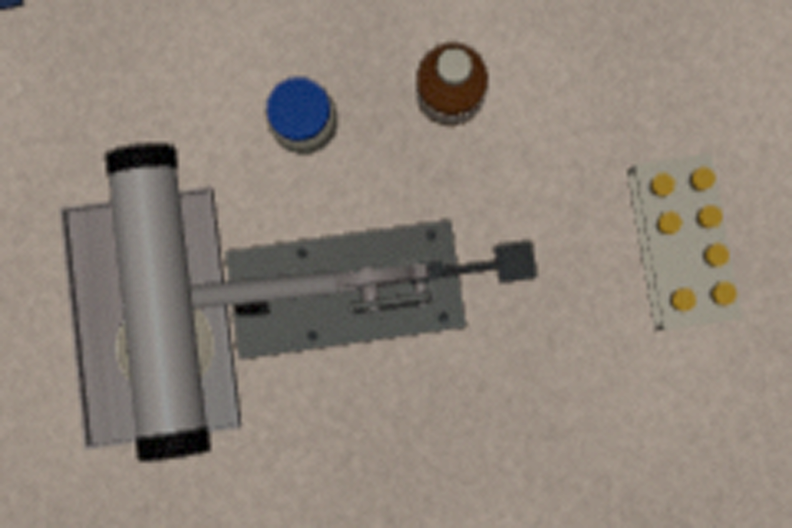

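The tab is at about (0.509, -0.122, 0.07). The two lamp ends put the lamp arm at about 0.16 rad, and the final lamp middle should be at about (0.471, 0.204, 0.115). Next I'll work out the shifts in tool axes.

```bash
cat >> h.py <<'E'
from scipy.spatial.transform import Rotation as R
def go(*P):
    s=robot.sense();r=R.from_quat(s["orientation"]);p=s["ee_pos"]
    print("t",round(s["t"],2),"p",p.round(4),"F",s["contact_force"].round(1),"w",round(s["gripper_width"],2))
    for q in P: print(q,"tool mm",(r.inv().apply(np.array(q)-p)*1000).round(1)); p=np.array(q)
E
python3 - <<'E'
from h import *
print(R.from_quat(robot.sense()["orientation"]).as_matrix().round(3))
go((.510,-.125,.2),(.510,-.125,.1))
E
```

```text
[[-0.     0.963  0.269]
 [ 0.001  0.269 -0.963]
 [-1.    -0.    -0.001]]
t 0.1 p [ 0.1677 -0.6017  0.2446] F [0.4 0.7 0.3] w 1.0
(0.51, -0.125, 0.2) tool mm [  45.   457.7 -367.3]
(0.51, -0.125, 0.1) tool mm [100.    0.    0.1]
```

Emit:
{"api": "drive_tool", "payload": {"commands": [[0,38,-31,0],[0,38,-31,0],[0,38,-31,0],[0,38,-31,0],[0,38,-31,0],[0,38,-31,0],[0,38,-31,0],[0,38,-31,0],[0,38,-31,0],[0,38,-31,0]], "claw": 1, "squeeze": 40}}

```text
t: 1.35
ee_pos: [0.4512, -0.2, 0.2452]
orientation: [0.428, 0.563, -0.428, 0.563]
contact_force: [0.1, 0.2, -0.2]
gripper_width: 0.001
```

Emit:
{"api": "drive_tool", "payload": {"commands": [[10,38,-28,0],[20,38,-28,0],[15,2,-1,0],[0,0,0,0],[0,0,0,0]]}}

```text
t: 1.98
ee_pos: [0.5102, -0.1269, 0.2008]
orientation: [0.428, 0.563, -0.428, 0.563]
contact_force: [-0.0, -1.2, 0.2]
gripper_width: 0.001
```

```bash
python3 - <<'E'
from h import *
go((.510,-.125,.1))
M=robot.camera_model("wrist");im=robot.get_image("wrist");cv2.imwrite("pics/w1.png",im[:,:,::-1])
T=M["cam_to_world"];Ti=np.linalg.inv(T)
for P in((.509,-.122,.07),(.51,-.125,.036)):
    c=Ti@[*P,1];print((M["camera_matrix"]@(c[:3]/c[2]))[:2])
np.save("w1.npy",M,allow_pickle=True)
E
```

```text
t 1.98 p [ 0.5102 -0.1269  0.2008] F [-0.  -1.2  0.2] w 0.0
(0.51, -0.125, 0.1) tool mm [100.8   0.4  -1.9]
[308.19053172 194.44465098]
[312.33989942 184.95772838]
```

View pics/w1.png

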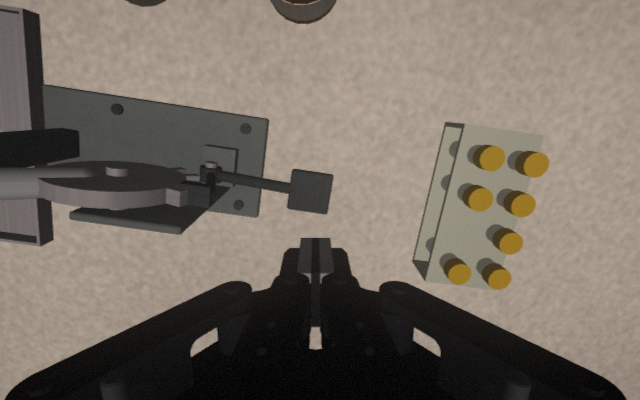

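The tab centre shows at (310,192), against a predicted (308,194), so the position is confirmed. The tips are over the tab and clear of the rack, so I'll press down.

Emit:
{"api": "drive_tool", "payload": {"commands": [[40,0,0,0],[40,0,0,0],[25,0,0,0],[8,0,0,0],[8,0,0,0],[8,0,0,0],[8,0,0,0],[6,0,0,0],[0,0,0,0]]}}

```text
t: 3.15
ee_pos: [0.5109, -0.1268, 0.0574]
orientation: [0.428, 0.562, -0.428, 0.563]
contact_force: [-0.3, -6.0, 3.6]
gripper_width: 0.001
```

Emit:
{"api": "drive_tool", "payload": {"commands": [[3,0,0,0],[3,0,0,0],[2,0,0,0],[0,0,0,0]]}}

```text
t: 3.65
ee_pos: [0.5133, -0.1311, 0.0525]
orientation: [0.429, 0.559, -0.429, 0.565]
contact_force: [-0.6, -20.0, 23.6]
gripper_width: -0.004
```

The force rose to 24 N with the tips at about 38 mm, which fits the hard stop with a tilted tab. I'll lift off and check.

Emit:
{"api": "drive_tool", "payload": {"commands": [[-10,0,0,0],[-40,0,0,0],[-50,0,0,0],[-50,0,0,0],[-30,0,0,0],[0,0,0,0]]}}

```text
t: 4.4
ee_pos: [0.5115, -0.125, 0.2314]
orientation: [0.428, 0.562, -0.427, 0.565]
contact_force: [-0.0, 0.5, -0.6]
gripper_width: -0.0
```

```bash
python3 - <<'E'
from h import *
go((.475,.155,.35))
M=robot.camera_model("wrist");im=robot.get_image("wrist")[:,:,::-1];s=robot.get_image("scene")[:,:,::-1]
T=M["cam_to_world"];Ti=np.linalg.inv(T)
for P in((.509,-.122,.07),(.509,-.122,.036)):
    c=Ti@[*P,1];print((M["camera_matrix"]@(c[:3]/c[2]))[:2])
    S=robot.camera_model("scene");c=np.linalg.inv(S["cam_to_world"])@[*P,1];print("scene",(S["camera_matrix"]@(c[:3]/c[2]))[:2])
s0=cv2.imread("pics/scene0.png")
f=lambda a:cv2.resize(np.ascontiguousarray(a[170:250,240:340]),None,fx=4,fy=4,interpolation=cv2.INTER_CUBIC)
w=cv2.resize(np.ascontiguousarray(im[60:300]),None,fx=1,fy=1)
top=np.hstack([f(s0),f(s)]);out=np.vstack([top[:,:800],np.pad(w,((0,0),(0,160),(0,0)))])
cv2.imwrite("pics/c2.png",out);print(out.shape)
E
```

```text
t 4.4 p [ 0.5115 -0.125   0.2314] F [-0.   0.5 -0.6] w -0.0
(0.475, 0.155, 0.35) tool mm [-119.    40.7 -279.3]
[310.21387848 188.41892285]
scene [282.55322059 215.75785056]
[310.6056294 180.6585213]
scene [283.003845   223.43993399]
(560, 800, 3)
```

View pics/c2.png

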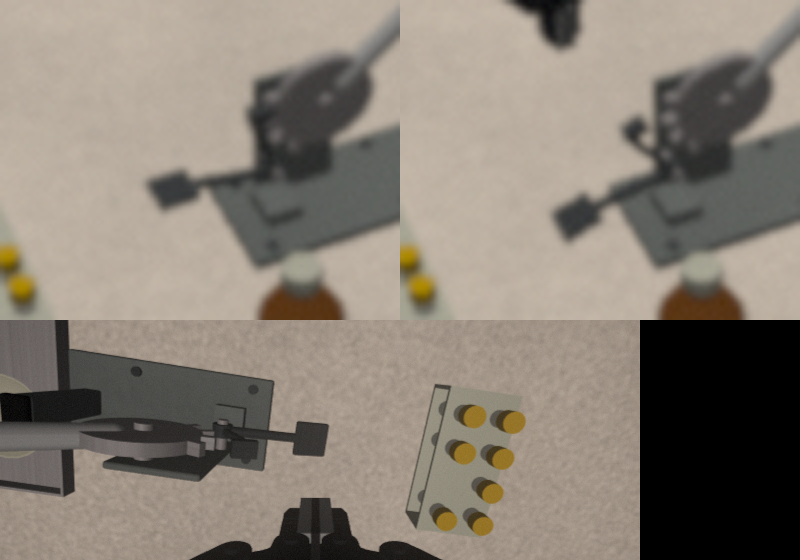

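In the scene crops the tab moved from (283,217.5) to (284.2,224.2). That is about 6.8 px, against 7.7 px for full travel. The side force of 20 N suggests the swinging pawl nose met the gripper's knuckles, because the jaw axis lies along stand x. I'll turn the jaws about 81° and press again to make sure it is at the stop.

Emit:
{"api": "drive_tool", "payload": {"commands": [[0,0,0,-0.157],[0,0,0,-0.157],[0,0,0,-0.157],[0,0,0,-0.157],[0,0,0,-0.157],[0,0,0,-0.157],[0,0,0,-0.157],[0,0,0,-0.157],[0,0,0,-0.155],[0,0,0,0]]}}

```text
t: 5.75
ee_pos: [0.5098, -0.1253, 0.2279]
orientation: [-0.039, 0.707, 0.04, 0.705]
contact_force: [0.3, -0.0, -0.0]
gripper_width: 0.001
```

```bash
python3 - <<'E'
from h import *
print(R.from_quat(robot.sense()["orientation"]).as_matrix().round(3),robot.sense()["joint_pos"].round(2))
go((.510,-.128,.08),(.510,-.128,.05))
E
```

```text
[[-0.002 -0.111  0.994]
 [ 0.001  0.994  0.111]
 [-1.     0.001 -0.002]] [ 0.76  0.18 -0.67  1.72  0.12  1.28  0.18]
t 5.75 p [ 0.5098 -0.1253  0.2279] F [ 0.3 -0.  -0. ] w 0.0
(0.51, -0.128, 0.08) tool mm [147.9  -2.9   0.2]
(0.51, -0.128, 0.05) tool mm [30.  -0.   0.1]
```

Emit:
{"api": "drive_tool", "payload": {"commands": [[50,-3,0,0],[50,0,0,0],[40,0,0,0],[16,0,0,0],[8,0,0,0],[5,0,0,0],[3,0,0,0],[3,0,0,0],[0,0,0,0]]}}

```text
t: 6.88
ee_pos: [0.5109, -0.1286, 0.0545]
orientation: [-0.04, 0.706, 0.039, 0.706]
contact_force: [0.1, -0.0, -0.5]
gripper_width: 0.002
```

Emit:
{"api": "drive_tool", "payload": {"commands": [[3,0,0,0],[2,0,0,0],[2,0,0,0],[0,0,0,0]]}}

```text
t: 7.38
ee_pos: [0.5116, -0.1285, 0.0493]
orientation: [-0.04, 0.706, 0.039, 0.706]
contact_force: [-9.0, 1.4, 24.6]
gripper_width: -0.004
```

Emit:
{"api": "drive_tool", "payload": {"commands": [[1,0,0,0],[0,0,0,0],[0,0,0,0]]}}

```text
t: 7.75
ee_pos: [0.5118, -0.1285, 0.0491]
orientation: [-0.04, 0.706, 0.039, 0.706]
contact_force: [-12.9, 2.6, 35.6]
gripper_width: -0.003
```

Emit:
{"api": "drive_tool", "payload": {"commands": [[-10,0,0,0],[-40,0,0,0],[-55,0,0,0],[-55,0,0,0],[-55,0,0,0],[-55,0,0,0],[-20,0,0,0],[0,0,0,0]]}}

```text
t: 8.75
ee_pos: [0.5113, -0.1286, 0.3375]
orientation: [-0.04, 0.705, 0.039, 0.707]
contact_force: [-0.0, -0.9, 0.3]
gripper_width: 0.002
```

```bash
python3 - <<'E'
from h import *
go((.475,.160,.34),(.475,.160,.29))
s=robot.get_image("scene")[:,:,::-1];t=robot.get_image("top")[:,:,::-1]
f=lambda a,x,y:cv2.resize(np.ascontiguousarray(a[y:y+80,x:x+100]),None,fx=4,fy=4,interpolation=cv2.INTER_CUBIC)
cv2.imwrite("pics/c3.png",np.hstack([f(cv2.imread("pics/scene0.png"),240,170),f(s,240,170)]))
E
```

```text
t 8.75 p [ 0.5113 -0.1286  0.3375] F [-0.  -0.9  0.3] w 0.0
(0.475, 0.16, 0.34) tool mm [ -2.9 290.8  -3.8]
(0.475, 0.16, 0.29) tool mm [50.   0.1 -0.1]
```

View pics/c3.png

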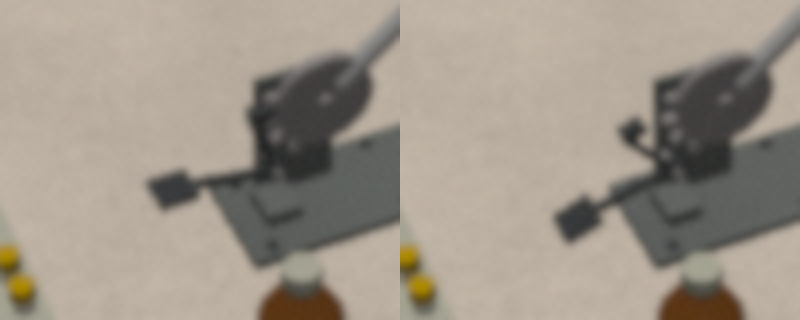

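The tab is now at (577,219) in the crop with the nose swung fully clear. The stop was rigid, with +11 N for 0.2 mm, so the pawl is free. Next I'll move over the lamp.

Emit:
{"api": "drive_tool", "payload": {"commands": [[0,48,-1,0],[0,48,-1,0],[0,48,-1,0],[0,48,-1,0],[0,48,0,0],[0,46,0,0],[20,0,0,0],[15,0,0,0],[10,0,0,0],[0,0,0,0]]}}

```text
t: 10.1
ee_pos: [0.4747, 0.1544, 0.2904]
orientation: [-0.039, 0.707, 0.039, 0.705]
contact_force: [-0.0, -0.1, 0.7]
gripper_width: 0.001
```

```bash
python3 - <<'E'
from h import *
go((.475,.158,.285))
im=robot.get_image("wrist")[:,:,::-1];t=robot.get_image("scene")[:,:,::-1]
a=cv2.resize(np.ascontiguousarray(t[110:240,270:430]),None,fx=2,fy=2)
w=cv2.resize(np.ascontiguousarray(im),(416,260))
cv2.imwrite("pics/c4.png",np.hstack([a,w]))
E
```

```text
t 10.1 p [0.4747 0.1544 0.2904] F [-0.  -0.1  0.7] w 0.0
(0.475, 0.158, 0.285) tool mm [5.4 3.6 0.7]
```

View pics/c4.png

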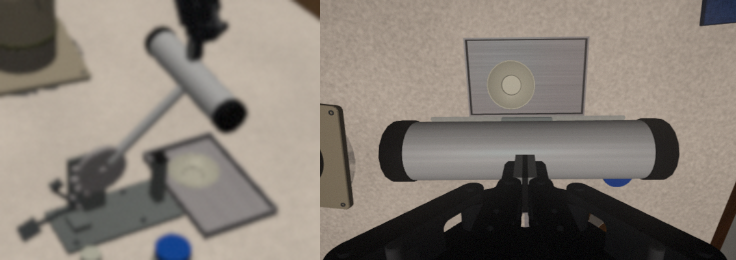

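The tips, at (524,157) in the wrist panel, sit over the lamp's middle just above the tube. I'll push along the arc.

Emit:
{"api": "drive_tool", "payload": {"commands": [[5,1,0,0],[9,7,0,0],[9,7,0,0],[9,5.5,0,0],[9,5,0,0],[9,4.5,0,0],[9,4,0,0],[9,3.5,0,0]]}}

```text
t: 11.2
ee_pos: [0.471, 0.195, 0.2242]
orientation: [-0.039, 0.705, 0.041, 0.707]
contact_force: [-0.1, 5.1, 8.0]
gripper_width: -0.003
```

```bash
python3 - <<'E'
from h import *
go((.471,.204,.154))
E
```

```text
t 11.2 p [0.471  0.195  0.2242] F [-0.1  5.1  8. ] w -0.0
(0.471, 0.204, 0.154) tool mm [70.2  8.8  0.8]
```

Emit:
{"api": "drive_tool", "payload": {"commands": [[9,1,0,0],[9,1,0,0],[9,1,0,0],[9,1,0,0],[9,1,0,0],[9,0,0,0],[9,0,0,0],[4,0,0,0],[3,0,0,0],[0,0,0,0]]}}

```text
t: 12.45
ee_pos: [0.4702, 0.1979, 0.154]
orientation: [-0.04, 0.706, 0.04, 0.706]
contact_force: [-2.6, 2.3, 10.2]
gripper_width: -0.001
```

Emit:
{"api": "drive_tool", "payload": {"commands": [[2,0,0,0],[1,0,0,0],[0,0,0,0]]}}

```text
t: 12.82
ee_pos: [0.4705, 0.198, 0.1535]
orientation: [-0.04, 0.705, 0.039, 0.707]
contact_force: [-14.3, -5.2, 40.8]
gripper_width: -0.003
```

Rigid stop: 41 N at 0.1535, which puts the lamp axis at 0.1145, i.e. level. I'll retreat and check.

Emit:
{"api": "drive_tool", "payload": {"commands": [[-5,0,0,0],[-20,0,0,0],[-40,0,0,0],[-40,0,0,0],[-40,0,0,0],[0,0,0,0]]}}

```text
t: 13.58
ee_pos: [0.4711, 0.1979, 0.2987]
orientation: [-0.039, 0.704, 0.04, 0.708]
contact_force: [0.8, 0.1, -1.4]
gripper_width: -0.0
```

```bash
python3 - <<'E'
from h import *
go()
s=robot.get_image("scene")[:,:,::-1];t=robot.get_image("top")[:,:,::-1]
c=lambda a,x,y:cv2.resize(np.ascontiguousarray(a[y:y+150,x:x+200]),None,fx=2,fy=2,interpolation=cv2.INTER_CUBIC)
cv2.imwrite("pics/c5.png",np.vstack([np.hstack([c(cv2.imread("pics/scene0.png"),215,120),c(s,215,120)]),np.hstack([c(cv2.imread("pics/top0.png"),225,155),c(t,225,155)])]))
E
```

```text
t 13.57 p [0.4711 0.1979 0.2987] F [ 0.8  0.1 -1.4] w -0.0
```

View pics/c5.png

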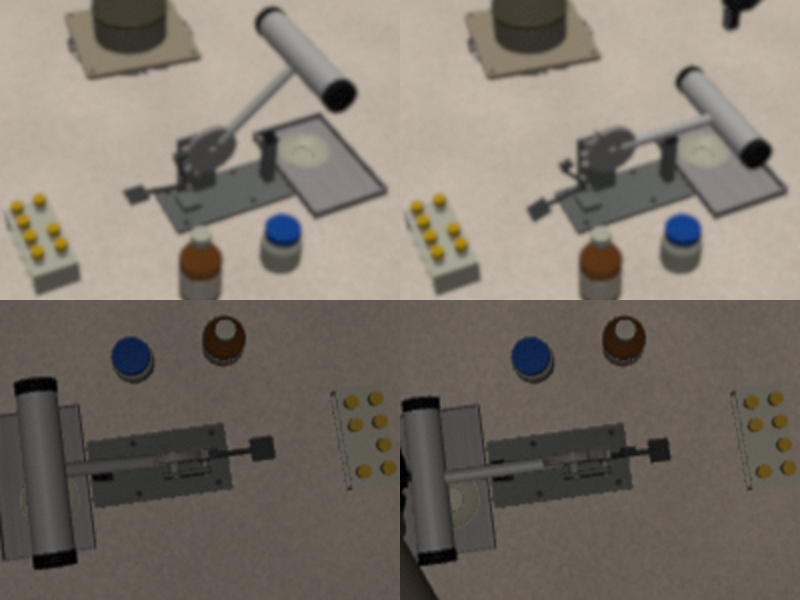

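The lamp arm lies on the post, with the lamp at about (720,115) in the after-scene panel. The pawl tab is still down at (540,208). The rack, bottle, jar and dish match their earlier pixels.

```bash
python3 -c "
from bench import robot
print(robot.close_job())"
```

```text
the job is handed in; nothing more can be done
None
```

The pawl is pressed fully free, the lamp arm lies level on the rest post, and I handed the job in at about 13.6 s with the robot clear of everything.

- **Pawl:** The first press stopped short, most likely because the pawl nose met the gripper's knuckles; the side force reached about 20 N. I turned the jaws about 81° and pressed again, reaching a rigid stop at 36 N with the tips at 35 mm. The last pictures still show the tab down and the nose clear of the wheel.
- **Lamp:** I pushed it down along its arc with about 8–10 N until it met a rigid stop at 41 N. That puts the lamp axis at about 114.5 mm, where level is 115 mm. It stayed there after I let go, and I never lifted it.
- **Other objects:** In before-and-after pictures the dish, bottle, jar and rack show no visible shift.
- **Check that disagreed:** After the first press the tab had moved about 6.8 px against 7.7 px expected, and after the second about 7 px. I judged the pawl fully free mainly from the rigid stop, since the difference is close to the pixel error.

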